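# Hang the cutlery drainer on the kitchen rail

### The job

Hang the cutlery drainer caddy up to drip: hook it over the upper bar of the rack at its open end on the robot's right, where there is no shelf overhead, then slide it along the bar, under the shelf, until it hangs centred over the drip tray, and let go of it there. The rack is lightly built, so seat and slide the caddy gently without forcing it against the rack, and leave everything else where it stands.

Things in the scene. Friction and masses are not known exactly. Their poses are not given: they have to be found in the camera images.
- caddy: Cutlery caddy: bare-metal basket with a tall back plate, a hook and an oak grip; loose, 200-390 g, at first standing in front of the rack on the robot's right. Origin: centre of the underside; z up, -x its front. Basket 60 (x) x 80 (y) x 63 mm high, open, 3 mm walls. Back plate x = 26 to 30, 80 wide, up to z = 161. Hung: underside at 90 mm, upright within 0.1 rad.
- caddy_grip (a point): Centre of the caddy's oak grip, at (-15, 0, 115) mm in the caddy; same axes. A block 30 (x) x 24 (y) x 44 mm (z), in front of the back plate and held to it by an 18 mm wide bracket behind. Pinch it across y; 30 mm free below it down to the basket rim, nothing above or in front.
- caddy_hook (a point): Middle of the hook's slot under its top, at (44, 0, 157) mm in the caddy. The hook is 60 wide (y), on the plate's back: a 4 mm top, then a 4 mm lip down at caddy x = 58 to 62 from z = 161 to 129. The slot between plate and lip is 28 mm (x = 30 to 58), open below, for the 14 mm bar. To hang it upright clear of the lower bar, have the bar at about caddy x = 47.
- rack: The rack, fixed, steel, standing across in front of the robot, 520 mm long. Origin: on the worktop under the middle of the upper bar; y along the bars (robot's left at yaw 0), -x faces the robot. Lower bar: 14 mm diameter, axis at x = -6, z = 140; the hung caddy's plate leans on it. End posts 18 mm thick at y = +-260, feet 70 mm round. Free in front of the bars.
- rack_bar (a point): Middle of the upper bar's axis, at (0, 0, 240) mm in the rack; same axes. Round bar, 14 mm diameter, rack y = -260 to 260. Open above from y = -250 to -50 (the right-hand part): hook the caddy on there. Left of that it lies under the shelf, with too little height to get the hook over the bar.
- rack_shelf (a point): Middle of the wire shelf's front edge, at (-34, 105, 269) mm in the rack. The shelf covers rack x = -34 to 58, y = -50 to 260, z = 265 to 273; a guard along its front rises to z = 329; 14 mm legs at x = 60, y = -45 and 255, 330 high. A gripper pointing straight down on the hung caddy would hit it: lean it back to the robot by 30-40 degrees.
- tray: The drip tray, fixed, bare metal, rectangular, 100 (x) x 110 (y) x 14 mm high, open top, walls 4 mm, standing on the worktop under the shelf, square to the rack, its centre 47 mm in front of the upper bar (rack x = -47), in one of two places along the bar (rack y about 0 to 30, or 145 to 165). Origin: centre of its underside; y along the bar.
- trivet: A round cork trivet, fixed, 100 mm diameter, 12 mm high, at the other place under the shelf; not the target. Origin: centre of its underside.
- pot: Utensil pot without any hook, loose, bare metal, open box 70 (x) x 80 (y) x 100 mm high with a small oak block on its front (-x, out to x = -64, z = 50 to 70); it stands next to the caddy, on either side of it. Origin: centre of its underside. Leave alone.
- mug: White mug, loose, 80 mm diameter, 85 high, handle to its +y, standing in front of the rack. Origin: centre of its underside. Leave alone.

How it is judged:
By the outcome, as a careful person would: the job done as asked, in the order asked, and still so for the second after the job is handed in, with the robot touching nothing.
It also fails if it takes over 64 s, if anything falls off the work surface, if the arm or the gripper's body presses on something with over 40 N, if the wrist force passes 120 N, or if a joint passes its speed limit or range.

### The arm

A 6-joint arm with a two-finger parallel gripper is mounted at the origin on the work surface. World frame = base frame: x ahead of the robot, y to its left, z up, the work surface at z = 0. Lengths are in m, angles in rad, forces in N, time in s.
With the tool pointing down it reaches from about 0.35 to 0.85 m from the base axis. Payload 8.1 kg.
Tool frame: the origin (TCP) lies at the centre of the arm's flange, where the gripper is bolted on; the fingertips stand 173 mm ahead of it and the grasp point (between the pads) lies 155 mm ahead of it; z points along the fingers, y is the line along which they close (so a half turn about z gives the same grasp; the last joint's range is limited). The gripper opens to 85 mm and grips with 20 to 120 N. Pads are 22 mm wide; open, the fingers measure 114 mm over their backs; the gripper's body (76 mm by 85 mm) begins 54 mm behind the grasp point. The pads swing forward as they close: fully open they stand 13 mm farther back than shut.
Start: joints at [-1.357, 0.13, 1.488, -0, 1.523, -0.085], TCP at [0.177, -0.573, 0.405] pointing down, gripper open.
Joint ranges: [-2.96, 2.96], [-0.89, 2.26], [0.02, 2.5], [-1.34, 4.48], [0, 2.73], [-2.66, 2.66]. Speed limits (rad/s): [2.39, 2.39, 2.79, 3.14, 3.14, 3.14].

### API

Orientations are given as a unit quaternion [x, y, z, w].
In Python, from workcell import ctrl gives the robot as it stands.
- The arm moves only by the shell command python3 drive.py [OPENING] [FORCE], which reads ROWS from standard input. ROWS is a JSON list of rows, 1 to 5 of them, each written [[dx, dy, dz], [rx, ry, rz]]: dx, dy, dz in shares of the most that a row can go, 1 being 62.5 mm, then a rotation vector rx, ry, rz in rad; each row shifts and turns the commanded pose from where the row before left it, along the tool's axes as they then stand; what a row does not reach is not made up. A row lasts 1/8 s, in which the tool goes at most 0.0625 m and 0.188 rad, less where a joint would pass 70% of its speed; a pose out of reach is approached as far as the arm can. OPENING is the opening from 0.0 (shut) to 1.0 (fully open), set as the command begins (- or left out keeps the last). The fingers move at their own pace and stop on an object; FORCE is the grip in N (left out, the last holds). Time passes only in rows, so rows that do not move let the fingers close. It prints the time, the measured TCP pose, the force, the opening and the grip force at its end. Input that does not fit is refused with a message, and nothing moves.
- ctrl.get_obs(): the state, without advancing time (a new reading comes with each control period).
- ctrl.grab_frame(name): name is "side" or "top"; returns the picture (400x640x3 uint8, red, green, blue); there is no depth.
- ctrl.camera_info(name): a dict with "fx", "fy", "cx", "cy" (pixels), "world_from_camera" (4x4, takes a point from camera to world coordinates). Camera axes: x right, y down, z forward; pixel columns grow to the right and rows downward; lengths in m; the calibration is good to about 2 mm. A picture is of the moment at which its call begins. camera_info takes no time and is no camera call.
- ctrl.finish_job(): hands the job in; it is judged then, once.
The state is a dict: "clock": time; "q": joint angles; "qvel": joint speeds; "joint_torque": joint torques, N m; "ee_pos": TCP position; "tcp_rot": TCP orientation; "ft_force": force on the tool from outside, world axes, zero at the start; "moment": the same for the moment, N m; "opening": opening from 0.0 (shut) to 1.0 (fully open); "gripper_force": force on a finger pad.
Only numpy, scipy, OpenCV 4.12 (cv2) and the standard library are available. Lean on these libraries where they do the work, as an engineer would, in place of code of your own. Each camera call takes 0.05 s, during which the arm holds its last target. There are 200 camera calls.

## Working session

There is one attempt and no reset: what is moved stays moved. The work goes in short steps, Python scripts to look and compute and a shell command to move; the robot and the scene stay as the last step left them, time stands still between calls to the robot, and variables do not carry over. Pictures are saved under pics/ and viewed, at most 10 in all, crops included, and the job is handed in when it is done.

```bash
ls; mkdir -p pics; python3 - <<'E'
from workcell import ctrl
import cv2,numpy as np
np.set_printoptions(precision=4,suppress=True)
for n in("side","top"):
    im=ctrl.grab_frame(n); cv2.imwrite(f"pics/{n}0.png",im[:,:,::-1]); i=ctrl.camera_info(n); print(n,i)
print(ctrl.get_obs())
E
```

```text
drive.py
pics
workcell.py
side {'fx': 480.56289098399907, 'fy': 480.56289098399907, 'cx': 317.66687836066916, 'cy': 197.95371494619934, 'world_from_camera': array([[-0.9998, -0.0154,  0.011 ,  0.5296],
       [-0.0187,  0.7277, -0.6857,  0.8077],
       [ 0.0025, -0.6858, -0.7278,  1.1298],
       [ 0.    ,  0.    ,  0.    ,  1.    ]])}
top {'fx': 460.45108069408496, 'fy': 460.45108069408496, 'cx': 313.2307068976298, 'cy': 197.17721706187268, 'world_from_camera': array([[ 0.002 , -0.9801,  0.1987,  0.2906],
       [-1.    , -0.0025, -0.002 , -0.0641],
       [ 0.0025, -0.1987, -0.9801,  1.3954],
       [ 0.    ,  0.    ,  0.    ,  1.    ]])}
{'clock': 0.1, 'q': array([-1.3574,  0.1311,  1.4892, -0.    ,  1.523 , -0.0854]), 'qvel': array([ 0.0006, -0.0034, -0.0018, -0.0011,  0.0004, -0.0003]), 'joint_torque': array([  0.0014, -57.095 , -50.1941,  -0.0003,   0.0081,   0.    ]), 'ee_pos': array([ 0.1766, -0.5732,  0.4038]), 'tcp_rot': array([ 0.9889,  0.1488, -0.0001, -0.0008]), 'ft_force': array([ 0.266 , -0.2772,  0.6249]), 'moment': array([ 0.0667,  0.0211, -0.0448]), 'gripper_force': 0.0, 'opening': 1.0030421051271452}
```

View pics/side0.png

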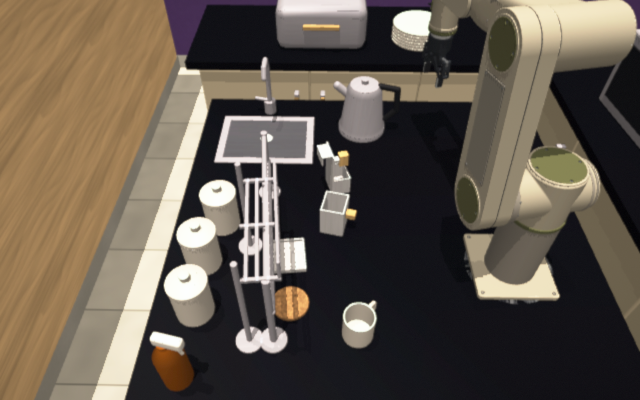

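View pics/top0.png

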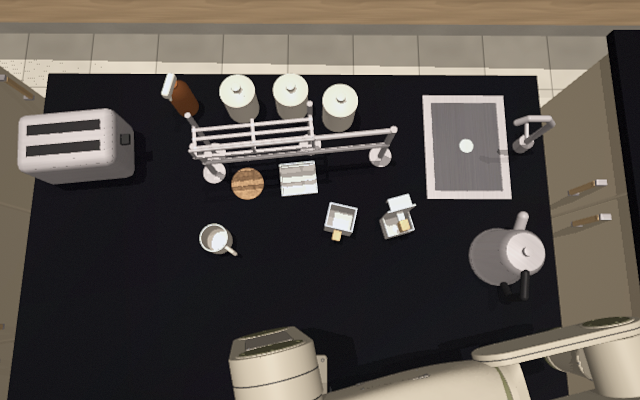

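The top view shows the caddy at about (398,218), pot at (341,218), tray at (298,178), trivet at (247,183), mug at (216,239), and the rack bar from about (195,155) to (393,131). In the side view the caddy is at about (337,170), pot (335,213) and tray (291,255). Next I'll zoom in on the details.

```bash
python3 - <<'E'
import cv2
a=cv2.imread("pics/top0.png")[95:260,180:440]; cv2.imwrite("pics/topz.png",cv2.resize(a,(780,495),interpolation=cv2.INTER_CUBIC))
a=cv2.imread("pics/side0.png")[120:360,220:380]; cv2.imwrite("pics/sidez.png",cv2.resize(a,(400,600),interpolation=cv2.INTER_CUBIC))
E
```

```text
(no output)
```

View pics/topz.png

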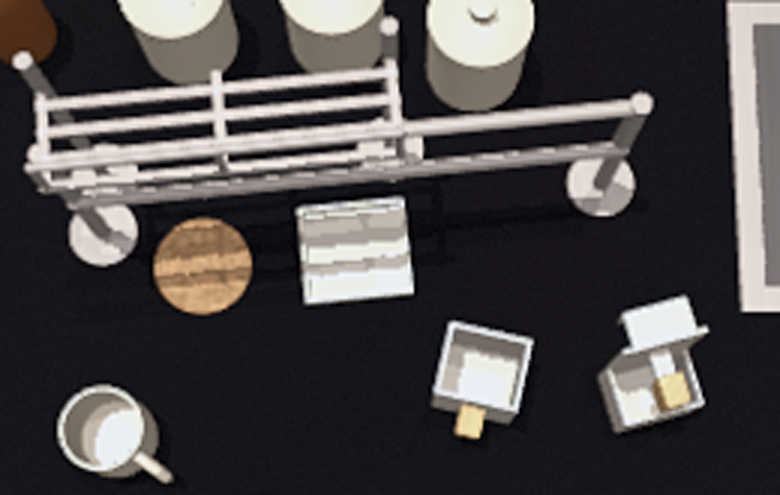

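View pics/sidez.png

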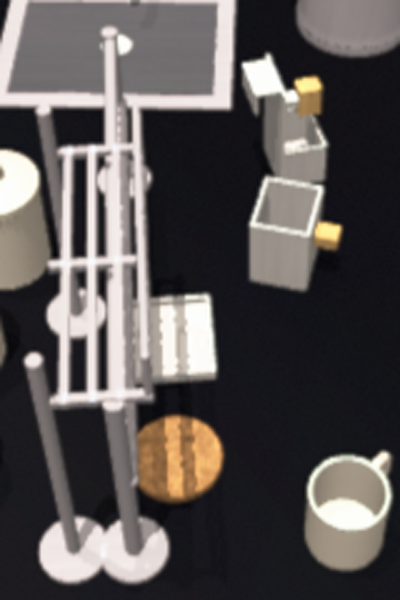

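Zooms: the grip is oak-coloured, at about (671,388) in the top zoom and (308,96) in the side zoom. The hook's back edge runs (622,318)-(688,297), and the tray corners are (298,210), (404,197), (412,294), (305,303). Rack feet and the bar end cap at (642,104) are also clear. I'll fit poses to these.

```bash
cat > h.py <<'E'
from workcell import ctrl
import cv2,numpy as np
from scipy.optimize import least_squares
from scipy.spatial.transform import Rotation as R
np.set_printoptions(precision=4,suppress=True)
C={n:ctrl.camera_info(n) for n in("side","top")}
def proj(n,P):
    c=C[n];T=np.linalg.inv(c["world_from_camera"]);p=np.atleast_2d(P)@T[:3,:3].T+T[:3,3]
    return np.c_[c["fx"]*p[:,0]/p[:,2]+c["cx"],c["fy"]*p[:,1]/p[:,2]+c["cy"]]
def place(v,P):  # v = x,y,yaw(,z)
    P=np.atleast_2d(P)/1000.;z=v[3] if len(v)>3 else 0
    return P@R.from_euler('z',v[2]).as_matrix().T+[v[0],v[1],z]
def tri(pt,ps):
    f=lambda X:np.r_[proj("top",X)[0]-pt,proj("side",X)[0]-ps]
    r=least_squares(f,[.5,-.2,.1]);return r.x,r.fun
def oak(im,box):
    x0,y0,x1,y1=box;hsv=cv2.cvtColor(im,cv2.COLOR_RGB2HSV)[y0:y1,x0:x1]
    m=cv2.inRange(hsv,(10,70,90),(30,255,255));n,l,s,c=cv2.connectedComponentsWithStats(m)
    k=1+np.argmax(s[1:,4]);return c[k]+[x0,y0],s[k]
tz=lambda a:np.array(a)/3.+[180,95]-1/3.
sz=lambda a:np.array(a)/2.5+[220,120]-.3
E
cat > fit.py <<'E'
from h import *
it=cv2.imread("pics/top0.png")[:,:,::-1].copy();is_=cv2.imread("pics/side0.png")[:,:,::-1].copy()
for nm,bt,bs in(("grip",(390,210,420,240),(330,148,352,172)),("potblk",(325,225,346,246),(343,205,362,225))):
    a,sa=oak(it,bt);b,sb=oak(is_,bs);print(nm,a,sa[2:],b,sb[2:],tri(a,b))
    if nm=="grip":G=tri(a,b)[0];ga,gb=a,b
def fit(top,side,v0,w=None):
    f=lambda v:np.concatenate([(proj("top",place(v,[p for p,_ in top]))-[q for _,q in top]).ravel()]+([(proj("side",place(v,[p for p,_ in side]))-[q for _,q in side]).ravel()] if side else []))
    r=least_squares(f,v0,loss="soft_l1");print(r.x,"res",r.fun);return r.x
print("caddy");cad=fit([((62,30,161),tz((622,318))),((62,-30,161),tz((688,297))),((26,-40,161),tz((707,330))),((-15,0,115),ga)],
 [((-15,0,115),gb),((62,30,161),sz((258,110))),((62,-30,161),sz((243,65)))],[.5,-.25,.3])
print("rack cap tri",tri(tz((642,104)),sz((110,33))))
print("R foot",tri(tz((600,186)),sz((124,180))),"L foot",tri(tz((103,234)),sz((133,548))))
rack=fit([((0,-260,5),tz((600,186))),((0,260,5),tz((103,234))),((0,-260,247),tz((642,104)))],
 [((0,260,5),sz((133,548))),((0,-260,247),sz((110,33))),((0,-260,5),sz((124,180)))],[.65,-.1,.1])
print("tray");tray=fit([((50,55,14),tz((298,208))),((50,-55,14),tz((404,197))),((-50,-55,14),tz((413,294))),((-50,55,14),tz((305,304)))],
 [((-50,-55,14),sz((210,294))),((-50,55,14),sz((216,378)))],[.6,-.1,.1])
rel=R.from_euler('z',-rack[2]).as_matrix()[:2,:2]@(tray[:2]-rack[:2]);print("tray in rack",rel)
print("tool",R.from_quat(ctrl.get_obs()["tcp_rot"]).as_matrix())
E
python3 fit.py
```

```text
grip [403.1325 225.6627] [12 13 83] [343.0855 157.6382] [ 12  17 152] (array([ 0.4685, -0.3178,  0.121 ]), array([-0.0001,  0.0003, -0.0003, -0.0001]))
potblk [335.9114 234.5823] [11 12 79] [350.3009 213.5133] [ 12  12 113] (array([ 0.4489, -0.1327,  0.0671]), array([-0.0504,  0.2145, -0.2161, -0.0599]))
caddy
[ 0.4828 -0.3161  0.3173] res [-0.0336 -0.2428 -1.447   0.1048  0.2584  0.275   0.6274  0.2894 -0.1043
  0.8064 -0.2452 -5.2412 -0.1005  0.2633]
rack cap tri (array([ 0.7041, -0.2767,  0.2493]), array([-0.0369,  0.2464, -0.2557, -0.1016]))
R foot (array([ 0.7034, -0.2753,  0.0059]), array([ 0.049 , -0.2872,  0.2839,  0.1041])) L foot (array([0.6491, 0.2408, 0.01  ]), array([ 0.0556, -0.2682,  0.2111,  0.0665]))
[ 0.677  -0.0184  0.1048] res [ 0.5475 -0.4599  0.617  -0.0823 -0.0717  0.5072  0.0856  0.7452 -0.2208
  0.456   0.0939 -0.0884]
tray
[ 0.6298 -0.0197  0.094 ] res [-0.0785  0.345  -0.1421  0.897  -0.1336 -0.1229  0.1073 -0.2474 -0.1708
  0.9005 -0.4055 -1.9326]
tray in rack [-0.0471  0.0037]
tool [[ 0.9557  0.2944 -0.0004]
 [ 0.2944 -0.9557  0.0016]
 [ 0.0001 -0.0016 -1.    ]]
```

```bash
cat >> h.py <<'E'
def goal(g,yaw,tilt):  # grasp point, yaw, lean-back -> remaining move in current tool axes
    o=ctrl.get_obs();Rc=R.from_quat(o["tcp_rot"]);z=Rc.as_matrix()[:,2]
    Rg=R.from_euler('z',yaw)*R.from_matrix(np.diag([1,-1,-1]))*R.from_euler('y',tilt)
    gp=np.array(o["ee_pos"])+.155*z
    print("clock",round(o["clock"],2),"grasp",gp,"rotvec",(Rc.inv()*Rg).as_rotvec(),"F",o["ft_force"],"open",round(o["opening"],3),"gf",round(o["gripper_force"],1))
    tcp=np.array(g)-.155*Rg.as_matrix()[:,2]
    print(" d in goal-tool axes",Rg.inv().apply(tcp-o["ee_pos"])," d in current axes",Rc.inv().apply(tcp-o["ee_pos"]))
    return Rg
E
echo '[[[0, 0, 0], [0, 0.1525, 0]], [[0, 0, 0], [0, 0.1525, 0]], [[0, 0, 0], [0, 0.1525, 0]], [[0, 0, 0], [0, 0.1525, 0]]]' | python3 drive.py 1.0
python3 -c "
from h import *
goal([.4685,-.3195,.116],.317,.61)"
```

```text
clock: 0.6
ee_pos: [0.1765, -0.5734, 0.4045]
tcp_rot: [0.942, 0.142, 0.299, -0.045]
ft_force: [0.4, 0.2, -0.9]
opening: 0.999
gripper_force: 0.0
clock 0.6 grasp [ 0.262  -0.5471  0.2779] rotvec [ 0.0105 -0.005  -0.015 ] F [ 0.3873  0.1851 -0.8629] open 0.999 gf 0.0
 d in goal-tool axes [ 0.127  -0.1502  0.2858]  d in current axes [ 0.1233 -0.1551  0.2848]
```

The rows are not in the units I measure in: shifts go in shares of 62.5 mm. I convert before sending: 0.038 m is 0.608, -0.0305 m is -0.488.

```bash

echo '[[[0.4, -0.488, 0.608], [0.002, -0.001, -0.003]], [[0.4, -0.488, 0.608], [0.002, -0.001, -0.003]], [[0.4, -0.488, 0.608], [0.002, -0.001, -0.003]], [[0.4, -0.488, 0.608], [0.002, -0.001, -0.003]], [[0.4, -0.488, 0.608], [0.002, -0.001, -0.003]]]' | python3 drive.py >/dev/null
echo '[[[0, 0, 0], [0, 0, 0]], [[0, 0, 0], [0, 0, 0]]]' | python3 drive.py >/dev/null
python3 - <<'E'
from h import *
goal([.4685,-.3195,.116],.317,.61)
a=ctrl.grab_frame("top")[170:290,330:490,::-1];b=ctrl.grab_frame("side")[90:210,260:420,::-1]
cv2.imwrite("pics/pre.png",cv2.resize(np.hstack([a,b]),(800,300),interpolation=cv2.INTER_CUBIC))
E
```

```text
clock 1.48 grasp [ 0.4158 -0.3371  0.1928] rotvec [0.0004 0.0052 0.0008] F [-0.4094  0.401  -0.7732] open 1.002 gf 0.0
 d in goal-tool axes [ 0.0008 -0.0002  0.0947]  d in current axes [ 0.0013 -0.0003  0.0947]
```

View pics/pre.png

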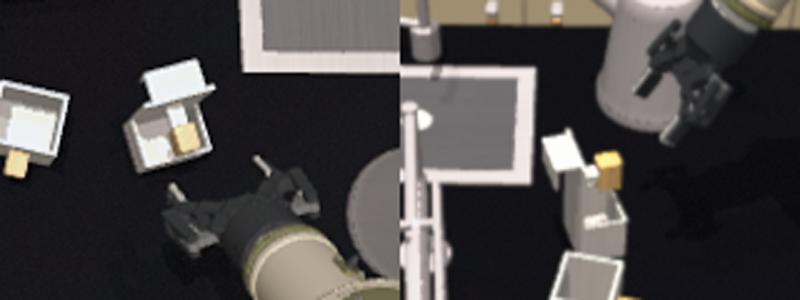

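The open fingers stand back from and above the grip, at about (221,180) in the top crop against the grip's (185,137), with the fingers aligned to the caddy. I'll advance along the tool axis and close.

```bash

echo '[[[0, 0, 0.384], [0, 0.002, 0]], [[0.016, 0, 0.384], [0, 0.003, 0]], [[0, 0, 0.384], [0, 0, 0]], [[0, 0, 0.352], [0, 0, 0]], [[0, 0, 0], [0, 0, 0]]]' | python3 drive.py
python3 - <<'E'
from h import *
goal([.4685,-.3195,.116],.317,.61)
a=ctrl.grab_frame("top")[170:290,330:490,::-1];b=ctrl.grab_frame("side")[90:210,260:420,::-1]
cv2.imwrite("pics/g.png",cv2.resize(np.hstack([a,b]),(800,300),interpolation=cv2.INTER_CUBIC))
E
```

```text
clock: 2.2
ee_pos: [0.3834, -0.3478, 0.2424]
tcp_rot: [0.942, 0.15, 0.296, -0.048]
ft_force: [-0.4, 0.8, 0.0]
opening: 1.003
gripper_force: 0.0
clock 2.2 grasp [ 0.4676 -0.3199  0.1153] rotvec [-0.0013  0.0007 -0.0018] F [-0.4011  0.8067  0.0382] open 1.003 gf 0.0
 d in goal-tool axes [ 0.0011 -0.0003 -0.    ]  d in current axes [ 0.0011 -0.0003 -0.    ]
```

View pics/g.png

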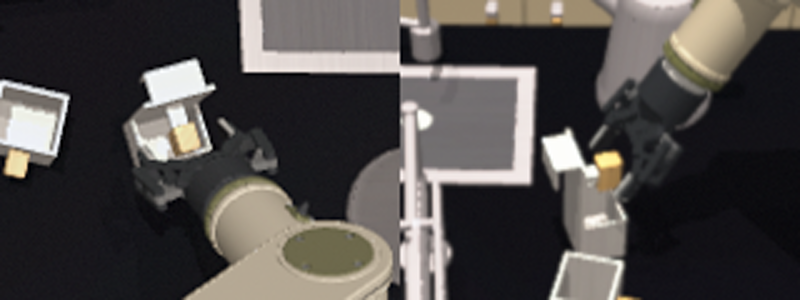

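The fingers straddle the grip (185,137 in the top crop; 607,170 in the side crop). Next: close, then lift.

```bash

echo '[[[0, 0, 0], [0, 0, 0]], [[0, 0, 0], [0, 0, 0]], [[0, 0, 0], [0, 0, 0]], [[0, 0, 0], [0, 0, 0]], [[0, 0, 0], [0, 0, 0]]]' | python3 drive.py 0.0 60
echo '[[[0, 0, 0], [0, 0, 0]], [[0, 0, 0], [0, 0, 0]], [[0, 0, 0], [0, 0, 0]]]' | python3 drive.py
python3 -c "
from h import *
o=ctrl.get_obs();Rc=R.from_quat(o['tcp_rot'])
print('up in tool axes',Rc.inv().apply([0,0,1]),o['moment'])"
```

```text
clock: 2.92
ee_pos: [0.3839, -0.3476, 0.244]
tcp_rot: [0.942, 0.151, 0.297, -0.047]
ft_force: [-3.3, 0.1, 3.8]
opening: 0.272
gripper_force: 61.4
clock: 3.3
ee_pos: [0.3839, -0.3476, 0.2439]
tcp_rot: [0.942, 0.151, 0.297, -0.047]
ft_force: [-2.7, -0.8, 6.3]
opening: 0.272
gripper_force: 61.5
up in tool axes [ 0.5731  0.0009 -0.8195] [0.017  0.2974 0.0208]
```

```bash

echo '[[[0.096, 0, -0.128], [0, 0, 0]], [[0.32, 0, -0.4592], [0, 0, 0]], [[0.32, 0, -0.4592], [0, 0, 0]], [[0.32, 0, -0.4592], [0, 0, 0]], [[0.32, 0, -0.4592], [0, 0, 0]]]' | python3 drive.py
echo '[[[0, 0, 0], [0, 0, 0]], [[0, 0, 0], [0, 0, 0]]]' | python3 drive.py >/dev/null
python3 - <<'E'
from h import *
goal([.4685,-.3195,.256],.317,.61)
print(ctrl.get_obs()["moment"])
t=ctrl.grab_frame("top");s=ctrl.grab_frame("side")
cv2.imwrite("pics/lt.png",t[:,:,::-1]);cv2.imwrite("pics/ls.png",s[:,:,::-1])
a=t[150:290,330:490,::-1];b=s[50:190,260:420,::-1]
cv2.imwrite("pics/lift.png",cv2.resize(np.hstack([a,b]),(800,350),interpolation=cv2.INTER_CUBIC))
E
```

```text
clock: 3.92
ee_pos: [0.3837, -0.3469, 0.3942]
tcp_rot: [0.942, 0.15, 0.296, -0.048]
ft_force: [1.3, -0.5, -3.0]
opening: 0.273
gripper_force: 60.6
clock 4.17 grasp [ 0.4679 -0.3191  0.2647] rotvec [-0.0013  0.0011 -0.0007] F [ 0.0848  0.2598 -2.7724] open 0.272 gf 60.7
 d in goal-tool axes [-0.0048  0.0004  0.0074]  d in current axes [-0.0048  0.0004  0.0075]
[-0.2115  0.6123  0.0395]
```

View pics/lift.png

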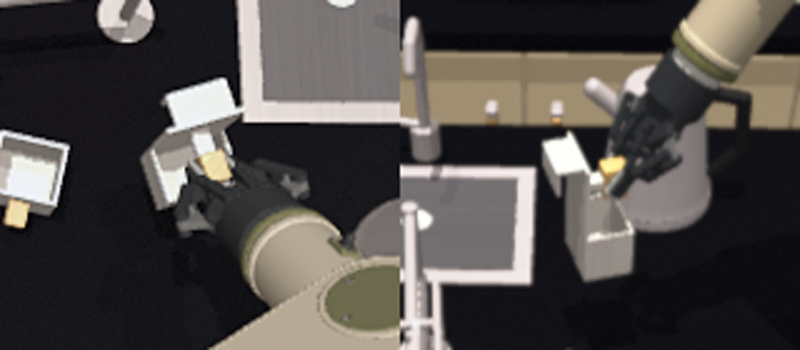

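The caddy is lifted upright in the grip, weighing about 2.8 N. The hook's top edge is at (163,97)-(230,78) in the top crop and (542,147) in the side crop. I'll refit its pose in the hand and work out the hooking goal.

```bash
cat >> h.py <<'E'
RACK=np.array([.677,-.0184]);RY=.100
def inrack(p): return R.from_euler('z',-RY).apply(np.r_[np.array(p[:2])-RACK,p[2]])
def world(p): return R.from_euler('z',RY).apply(p)+np.r_[RACK,0]
E
python3 - <<'E'
from h import *
t5=lambda a:np.array(a)/5.+[330,150]-.4
s5=lambda a:(np.array(a)-[400,0])/5.+[260,50]-.4
top=[((62,30,161),t5((163,97))),((62,-30,161),t5((230,78))),((26,-40,161),t5((242,110)))]
side=[((62,-30,161),s5((542,147)))]
def f(v):
    v=np.r_[v,.150]
    return np.concatenate([(proj(n,place(v,[p for p,_ in L]))-[q for _,q in L]).ravel() for n,L in(("top",top),("side",side))])
r=least_squares(f,[.48,-.316,.317]);print(r.x,r.fun)
o=ctrl.get_obs();g=np.array(o["ee_pos"])+.155*R.from_quat(o["tcp_rot"]).as_matrix()[:,2]
print("grasp in caddy",R.from_euler('z',-r.x[2]).apply(g-np.r_[r.x[:2],.150]))
# bar right end & shelf check of rack line: sub-pixel bar line in top image, z=.240
im=cv2.cvtColor(cv2.imread("pics/top0.png"),cv2.COLOR_BGR2GRAY).astype(float)
P=[]
for y in np.arange(-.225,-.08,.015):
    u,v=proj("top",world([0,y,.24]))[0];c=int(round(u));rows=np.arange(int(v)-8,int(v)+9);col=im[rows,c]
    w=np.clip(col-110,0,None);P.append((u,v,(w*rows).sum()/w.sum()))
P=np.array(P);print(P)
E
```

```text
[ 0.5397 -0.2178  0.0471] [-0.3755 -7.7218 10.7219 -4.9727 13.563   2.7291  9.3292 44.0457]
grasp in caddy [-0.0767 -0.0975  0.1139]
[[380.0227 132.4364 131.1073]
 [374.3772 132.9616 131.788 ]
 [368.7286 133.487  132.1751]
 [363.0769 134.0127 132.8397]
 [357.4222 134.5388 133.3333]
 [351.7644 135.0651 133.9193]
 [346.1036 135.5916 134.1663]
 [340.4397 136.1185 134.7633]
 [334.7728 136.6457 135.2674]
 [329.1027 137.1731 136.0625]]
```

```bash
sed -i 's/RY=.100/RY=.103/' h.py
python3 - <<'E'
from h import *
t5=lambda a:np.array(a)/2.5+[330,150]-.3
s5=lambda a:(np.array(a)-[400,0])/2.5+[260,50]-.3
top=[((62,30,161),t5((163,97))),((62,-30,161),t5((230,78))),((26,-40,161),t5((242,110)))]
side=[((62,-30,161),s5((542,147)))]
def f(v):
    v=np.r_[v,.150]
    return np.concatenate([(proj(n,place(v,[p for p,_ in L]))-[q for _,q in L]).ravel() for n,L in(("top",top),("side",side))])
r=least_squares(f,[.48,-.316,.317]);print(r.x,r.fun)
o=ctrl.get_obs();g=np.array(o["ee_pos"])+.155*R.from_quat(o["tcp_rot"]).as_matrix()[:,2]
print("grasp in caddy",R.from_euler('z',-r.x[2]).apply(g-np.r_[r.x[:2],.150]))
im=cv2.cvtColor(cv2.imread("pics/top0.png"),cv2.COLOR_BGR2GRAY)
for c in (374,351,335): print(c,im[124:146,c])
E
```

```text
[ 0.483  -0.3108  0.2826] [ 0.4995 -0.7278 -2.746   0.1898  1.182   0.2554  0.4081 -2.0708]
grasp in caddy [-0.0169 -0.0034  0.1139]
374 [ 20  22  22  21  13  98 180 219 225 191 150  42  17  19  21  19  18  21
  15 144 198 156]
351 [ 93  24  10  12  17  10   6  50 153 218 227 200 162  90  15  20  23  22
  21  21  12 141]
335 [113 114 113 113 114 114 117 101  19 132 205 221 224 184 139  30  16  22
  23  23  20  20]
```

```bash
sed -i 's/RACK=np.array(\[.677/RACK=np.array([.678/' h.py
python3 -c "
from h import *
goal(world([-.063,-.150,.265]),RY,.61)
o=ctrl.get_obs();print(inrack(np.array(o['ee_pos'])+.155*R.from_quat(o['tcp_rot']).as_matrix()[:,2]))"
```

```text
clock 4.28 grasp [ 0.4677 -0.3188  0.2639] rotvec [-0.1251  0.0016  0.1737] F [ 0.0681  0.7231 -2.9273] open 0.278 gf 60.7
 d in goal-tool axes [ 0.1438 -0.1464  0.0994]  d in current axes [ 0.166  -0.1059  0.115 ]
[-0.2401 -0.2772  0.2639]
```

```bash

echo '[[[0, 0, 0], [-0.0625, 0.001, 0.087]], [[0, 0, 0], [-0.0625, 0.001, 0.087]], [[0.288, -0.384, 0.2], [0, 0, 0]], [[0.4, -0.528, 0.272], [0, 0, 0]], [[0.4, -0.528, 0.272], [0, 0, 0]]]' | python3 drive.py
python3 -c "
from h import *
goal(world([-.063,-.150,.265]),RY,.61)"
```

```text
clock: 4.9
ee_pos: [0.4568, -0.2482, 0.3921]
tcp_rot: [0.953, 0.049, 0.3, -0.015]
ft_force: [0.4, 0.9, -2.6]
opening: 0.271
gripper_force: 60.7
clock 4.9 grasp [ 0.5452 -0.2392  0.2651] rotvec [ 0.001  -0.0002 -0.0008] F [ 0.4168  0.8943 -2.5962] open 0.271 gf 60.7
 d in goal-tool axes [ 0.0753 -0.0558  0.0527]  d in current axes [ 0.0752 -0.056   0.0526]
```

```bash

echo '[[[0.32, -0.24, 0.224], [0, 0, 0]], [[0.352, -0.256, 0.24], [0, 0, 0]], [[0.352, -0.256, 0.24], [0, 0, 0]], [[0.1792, -0.1408, 0.1408], [0, 0, 0]], [[0, 0, 0], [0, 0, 0]]]' | python3 drive.py >/dev/null
echo '[[[0, 0, 0], [0, 0, 0]]]' | python3 drive.py >/dev/null
python3 - <<'E'
from h import *
goal(world([-.063,-.150,.265]),RY,.61)
t=ctrl.grab_frame("top");s=ctrl.grab_frame("side")
cv2.imwrite("pics/ht.png",t[:,:,::-1]);cv2.imwrite("pics/hs.png",s[:,:,::-1])
a=t[80:200,300:420,::-1];b=s[110:230,220:340,::-1]
cv2.imwrite("pics/hover.png",cv2.resize(np.hstack([a,b]),(800,400),interpolation=cv2.INTER_CUBIC))
E
```

```text
clock 5.65 grasp [ 0.6303 -0.176   0.2663] rotvec [ 0.0022 -0.001   0.0009] F [-0.0388  0.606  -2.3155] open 0.278 gf 60.6
 d in goal-tool axes [-0.0001 -0.0016  0.0014]  d in current axes [-0.0001 -0.0016  0.0014]
```

View pics/hover.png

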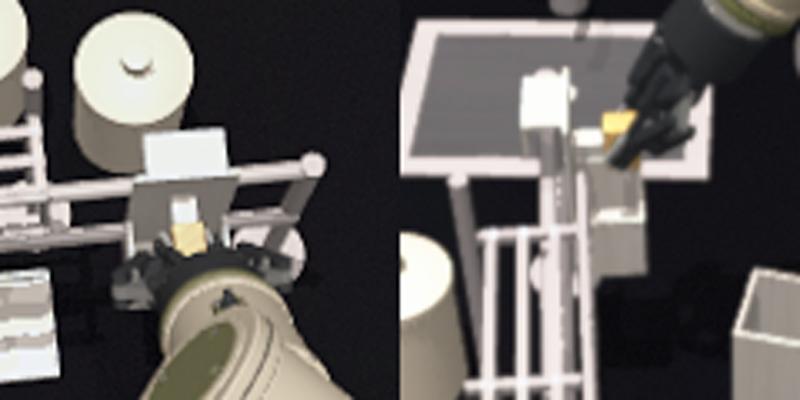

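The caddy hovers above the bar with its hook spanning the bar line: top crop hook back edge (143,133)-(223,128), bar (45,187)-(320,158). Its yaw looks slightly less than the bar's, so I'll measure that to sub-pixel accuracy.

```bash
cat > edge.py <<'E'
from h import *
import sys
im=cv2.cvtColor(cv2.imread(sys.argv[1]),cv2.COLOR_BGR2GRAY).astype(float)
c0,c1,rb,rf,Z=[float(a) for a in sys.argv[2:7]]  # columns, back row guess, front row guess, height of hook top
c=C["top"];T=c["world_from_camera"]
def back(u,v,z):
    d=T[:3,:3]@[(u-c["cx"])/c["fx"],(v-c["cy"])/c["fy"],1];return T[:3,3]+d*(z-T[2,3])/d[2]
for nm,r,sg in(("back",rb,1),("front",rf,-1)):
    P=[]
    for u in range(int(c0),int(c1)+1):
        rows=np.arange(int(r)-5,int(r)+6);g=sg*np.gradient(im[rows,u]);g=np.clip(g,0,None);k=np.argmax(g)
        w=g[max(0,k-1):k+2];P.append((u,(w*rows[max(0,k-1):k+2]).sum()/w.sum()))
    W=np.array([inrack(back(u,v,Z)) for u,v in P]);p=np.polyfit(W[:,1],W[:,0],1)
    x=np.median(W[:,0]);res=W[:,0]-np.polyval(p,W[:,1]);ok=abs(res)<.003;p=np.polyfit(W[ok,1],W[ok,0],1)
    print(nm,"yaw rel rack",-p[0],"mid rack x",np.polyval(p,W[:,1].mean()),"y",W[:,1].mean(),"n",ok.sum(),"sd",res[ok].std())
E
python3 edge.py pics/ht.png 346 365 119 133 .312
python3 - <<'E'
import cv2
im=cv2.cvtColor(cv2.imread("pics/ht.png"),cv2.COLOR_BGR2GRAY)
for c in (346,352,358,364): print(c,im[112:140,c])
print(im[126,335:375])
E
```

```text
back yaw rel rack -0.014624386514742698 mid rack x 0.016016385819572793 y -0.1551916020118789 n 20 sd 0.0002428664405244362
front yaw rel rack -0.023964557298304066 mid rack x -0.02160789039437168 y -0.1506851881125939 n 20 sd 0.0001787862415669466
346 [237 237 238 229 173 116 113 148 214 243 240 239 239 239 239 239 239 239
 239 240 242 233 166 108 112 114 114 115]
352 [210 131 114 118 118 117 109 188 246 240 239 239 239 239 239 239 239 239
 239 240 243 229 103 111 113 110 135 167]
358 [ 22  18  17  14  14   5  65 192 246 240 239 239 239 239 239 239 239 239
 239 241 232 173 105 111 111 114 129 184]
364 [ 23  23  24  22  20  11 144 225 243 240 239 239 238 238 239 239 239 239
 239 243 227 101 109 112 112 113 112 113]
[116 116 116 117 117 117 116 120 188 245 240 239 239 239 239 239 239 239
 239 239 239 239 239 239 239 239 239 239 239 239 240 244 235  40  18  21
  21  23  23  22]
```

```bash

echo '[[[0.0128, 0, 0.0096], [0.0115, 0, -0.0164]], [[0, 0, 0], [0, 0, 0]]]' | python3 drive.py >/dev/null
echo '[[[-0.096, 0, 0.1376], [0, 0, 0]], [[-0.096, 0, 0.1376], [0, 0, 0]], [[-0.096, 0, 0.1376], [0, 0, 0]], [[-0.096, 0, 0.1376], [0, 0, 0]], [[0, 0, 0], [0, 0, 0]]]' | python3 drive.py
echo '[[[-0.048, 0, 0.0688], [0, 0, 0]], [[-0.048, 0, 0.0688], [0, 0, 0]], [[0, 0, 0], [0, 0, 0]]]' | python3 drive.py
python3 - <<'E'
from h import *
goal(world([-.063,-.150,.2055]),RY+.015,.61)
t=ctrl.grab_frame("top");s=ctrl.grab_frame("side")
cv2.imwrite("pics/dt.png",t[:,:,::-1]);cv2.imwrite("pics/ds.png",s[:,:,::-1])
a=t[80:200,300:420,::-1];b=s[110:230,220:340,::-1]
cv2.imwrite("pics/down.png",cv2.resize(np.hstack([a,b]),(800,400),interpolation=cv2.INTER_CUBIC))
E
```

```text
clock: 6.62
ee_pos: [0.5431, -0.1842, 0.3503]
tcp_rot: [0.952, 0.059, 0.3, -0.018]
ft_force: [0.6, 0.0, -2.1]
opening: 0.272
gripper_force: 60.6
clock: 7.0
ee_pos: [0.5434, -0.1844, 0.341]
tcp_rot: [0.952, 0.059, 0.301, -0.017]
ft_force: [-0.2, 0.5, -2.0]
opening: 0.276
gripper_force: 60.6
clock 7.0 grasp [ 0.6317 -0.1738  0.2141] rotvec [-0.0007 -0.0016  0.0052] F [-0.1752  0.5259 -1.9555] open 0.276 gf 60.6
 d in goal-tool axes [-0.0055  0.      0.0065]  d in current axes [-0.0055  0.      0.0065]
```

View pics/down.png

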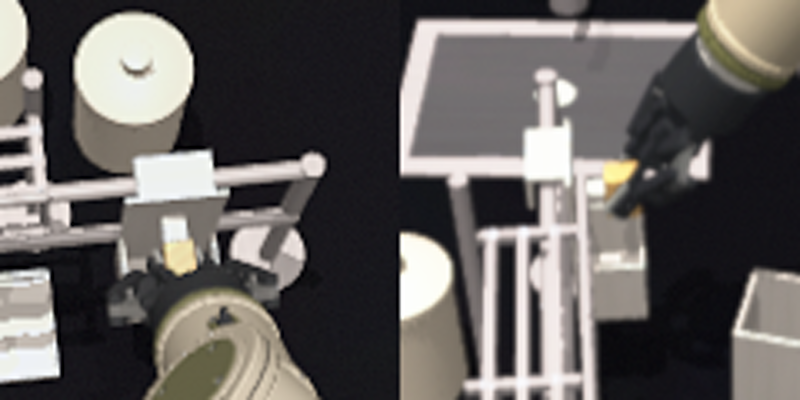

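The hook straddles the bar in both views: the side crop shows the hook at x 525-570 with the bar at about 547. About 9 mm remains. I'll recheck the yaw numerically and lower gently.

```bash
python3 edge.py pics/dt.png 343 362 126.5 140 .261
echo '[[[-0.0272, 0, 0.04], [0, 0, 0]], [[-0.0272, 0, 0.04], [0, 0, 0]], [[0, 0, 0], [0, 0, 0]]]' | python3 drive.py|grep -E "ee_|ft"
echo '[[[-0.0096, 0, 0.0128], [0, 0, 0]], [[0, 0, 0], [0, 0, 0]]]' | python3 drive.py|grep -E "ee_|ft"
```

```text
back yaw rel rack 0.0013843801981316612 mid rack x 0.017285427477426098 y -0.15224918829264017 n 20 sd 0.00037714412456248835
front yaw rel rack -0.00566722523217897 mid rack x -0.02028948145770239 y -0.1477980870258576 n 20 sd 0.0002036643411374373
ee_pos: [0.5435, -0.1844, 0.335]
ft_force: [0.3, -0.1, -2.2]
ee_pos: [0.5436, -0.1845, 0.3346]
ft_force: [0.3, 1.1, -3.4]
```

```bash

echo '[[[-0.0096, 0, 0.0128], [0, 0, 0]], [[0, 0, 0], [0, 0, 0]]]' | python3 drive.py|grep -E "ee_|ft"
echo '[[[-0.0096, 0, 0.0128], [0, 0, 0]], [[0, 0, 0], [0, 0, 0]]]' | python3 drive.py|grep -E "ee_|ft"
echo '[[[-0.0064, 0, 0.0096], [0, 0, 0]], [[0, 0, 0], [0, 0, 0]]]' | python3 drive.py|grep -E "ee_|ft"
```

```text
ee_pos: [0.5436, -0.1845, 0.3337]
ft_force: [0.4, -0.0, -2.0]
ee_pos: [0.5438, -0.1846, 0.3332]
ft_force: [-0.6, 0.6, 0.6]
ee_pos: [0.544, -0.1846, 0.3328]
ft_force: [-1.0, 2.2, 4.1]
```

```bash

echo '[[[0.0096, 0, -0.0144], [0, 0, 0]], [[0, 0, 0], [0, 0, 0]]]' | python3 drive.py|grep -E "ee_|ft"
python3 -c "
from h import *
o=ctrl.get_obs();Rc=R.from_quat(o['tcp_rot']);print(Rc.inv().apply(R.from_euler('z',RY).apply([0,.1535,0])))
print(inrack(np.array(o['ee_pos'])+.155*Rc.as_matrix()[:,2]),ctrl.get_obs()['ft_force'])"
```

```text
ee_pos: [0.5437, -0.1846, 0.3331]
ft_force: [2.3, -0.2, 2.4]
[ 0.0027 -0.1535  0.0013]
[-0.0616 -0.1502  0.2063] [ 2.3143 -0.2259  2.4356]
```

```bash

echo '[[[0.0064, 0, -0.0096], [0, 0, 0]], [[0, 0, 0], [0, 0, 0]]]' | python3 drive.py|grep -E "ee_|ft"
echo '[[[0.0016, -0.08, 0], [0, 0, 0]], [[0.0032, -0.136, 0], [0, 0, 0]], [[0.0032, -0.136, 0.0032], [0, 0, 0]], [[0.0032, -0.136, 0.0016], [0, 0, 0]]]' | python3 drive.py|grep -E "ee_|ft"
python3 -c "
from h import *
o=ctrl.get_obs();Rc=R.from_quat(o['tcp_rot'])
print(inrack(np.array(o['ee_pos'])+.155*Rc.as_matrix()[:,2]),ctrl.get_obs()['ft_force'])"
```

```text
ee_pos: [0.5434, -0.1846, 0.3334]
ft_force: [0.2, -1.1, 0.6]
ee_pos: [0.5403, -0.1533, 0.3334]
ft_force: [0.9, -1.4, -0.5]
[-0.0618 -0.1186  0.2065] [ 0.9212 -1.4167 -0.5245]
```

```bash

for i in 1; do
echo '[[[0.0032, -0.16, 0], [0, 0, 0]], [[0.0032, -0.16, 0.0016], [0, 0, 0]], [[0.0016, -0.16, 0.0016], [0, 0, 0]], [[0.0032, -0.16, 0.0016], [0, 0, 0]]]' | python3 drive.py|grep -E "ee_|ft"
python3 -c "
from h import *
o=ctrl.get_obs();Rc=R.from_quat(o['tcp_rot'])
print(inrack(np.array(o['ee_pos'])+.155*Rc.as_matrix()[:,2]),ctrl.get_obs()['ft_force'],o['moment'])"
done
```

```text
ee_pos: [0.5362, -0.1136, 0.3336]
ft_force: [-0.1, -0.3, -1.5]
[-0.0618 -0.0787  0.2067] [-0.083  -0.2509 -1.4942] [-0.0411  0.4609 -0.0279]
```

```bash

echo '[[[0.0016, -0.16, 0.0016], [0, 0, 0]], [[0.0016, -0.16, 0.0032], [0, 0, 0]], [[0.0016, -0.16, 0.0016], [0, 0, 0]], [[0.0016, -0.16, 0.0032], [0, 0, 0]]]' | python3 drive.py|grep -E "ee_|ft"
python3 -c "
from h import *
o=ctrl.get_obs();Rc=R.from_quat(o['tcp_rot'])
print(inrack(np.array(o['ee_pos'])+.155*Rc.as_matrix()[:,2]),ctrl.get_obs()['ft_force'],o['moment'])"
```

```text
ee_pos: [0.5321, -0.074, 0.3335]
ft_force: [0.1, -0.8, -1.9]
[-0.0618 -0.0389  0.2066] [ 0.0786 -0.8041 -1.8959] [-0.1071  0.43   -0.0539]
```

```bash

echo '[[[0.0016, -0.16, 0.0016], [0, 0, 0]], [[0.0016, -0.16, 0.0032], [0, 0, 0]], [[0.0016, -0.16, 0.0016], [0, 0, 0]], [[0.0016, -0.112, 0.0016], [0, 0, 0]], [[0, 0, 0], [0, 0, 0]]]' | python3 drive.py|grep -E "ee_|ft"
python3 -c "
from h import *
o=ctrl.get_obs();Rc=R.from_quat(o['tcp_rot'])
print(inrack(np.array(o['ee_pos'])+.155*Rc.as_matrix()[:,2]),ctrl.get_obs()['ft_force'],o['moment'])"
```

```text
ee_pos: [0.5283, -0.0371, 0.3333]
ft_force: [-0.3, 1.0, 1.2]
[-0.0617 -0.0017  0.2065] [-0.2947  0.9504  1.1789] [0.1495 0.1604 0.1965]
```

```bash

echo '[[[0.0016, -0.056, 0], [0, 0, 0]], [[0.0016, -0.032, -0.0032], [0, 0, 0]], [[0, 0, 0], [0, 0, 0]], [[0, 0, 0], [0, 0, 0]]]' | python3 drive.py|grep -E "ee_|ft"
python3 - <<'E'
from h import *
o=ctrl.get_obs();Rc=R.from_quat(o['tcp_rot'])
print(inrack(np.array(o['ee_pos'])+.155*Rc.as_matrix()[:,2]),o['ft_force'],o['moment'],o["clock"])
t=ctrl.grab_frame("top");s=ctrl.grab_frame("side")
cv2.imwrite("pics/ct.png",t[:,:,::-1]);cv2.imwrite("pics/cs.png",s[:,:,::-1])
a=t[100:230,240:370,::-1];b=s[170:300,220:350,::-1]
cv2.imwrite("pics/cent.png",cv2.resize(np.hstack([a,b]),(800,400),interpolation=cv2.INTER_CUBIC))
E
```

```text
ee_pos: [0.5276, -0.0324, 0.3333]
ft_force: [1.1, -0.4, 0.1]
[-0.062   0.0029  0.2065] [ 1.0726 -0.3811  0.0539] [-0.0263  0.2109 -0.0378] 11.6
```

View pics/cent.png

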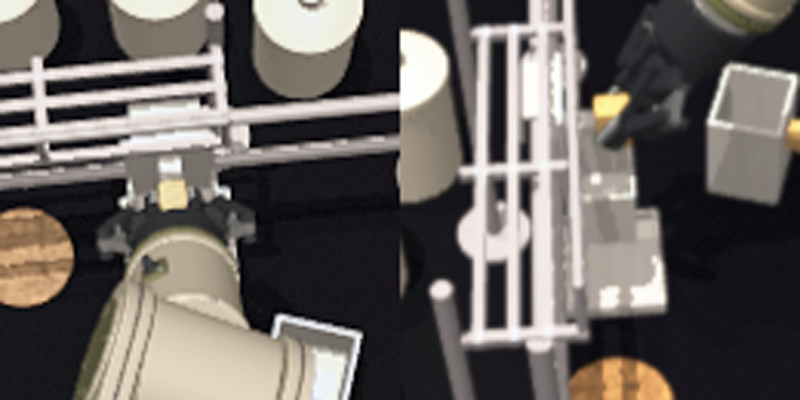

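The hook sits on the bar under the shelf, with the caddy just over the tray in the side crop (basket at 610,195, tray at 625,260, offset by height). The load on the wrist is about zero, so I'll release and retreat along the tool axis.

```bash

echo '[[[0, 0, 0], [0, 0, 0]], [[0, 0, 0], [0, 0, 0]], [[0, 0, 0], [0, 0, 0]], [[0, 0, 0], [0, 0, 0]]]' | python3 drive.py 0.7|grep -E "ft|open"
echo '[[[0, 0, -0.16], [0, 0, 0]], [[0, 0, -0.32], [0, 0, 0]], [[0, 0, -0.48], [0, 0, 0]], [[0, 0, -0.64], [0, 0, 0]], [[0, 0, -0.64], [0, 0, 0]]]' | python3 drive.py|grep -E "ee_|ft"
echo '[[[0, 0, -0.48], [0, 0, 0]], [[-0.64, 0, 0], [0, 0, 0]], [[-0.64, 0, 0], [0, 0, 0]], [[0, 0, 0], [0, 0, 0]]]' | python3 drive.py|grep -E "ee_|ft"
python3 - <<'E'
from h import *
t=ctrl.grab_frame("top");s=ctrl.grab_frame("side")
cv2.imwrite("pics/ft.png",t[:,:,::-1]);cv2.imwrite("pics/fs.png",s[:,:,::-1])
a,sa=oak(t,(270,140,325,190));b,sb=oak(s,(280,180,320,230));print(a,sa,b,sb);X,e=tri(a,b);print("grip rack",inrack(X),e)
# side-view: tray/caddy columns
E
```

```text
ft_force: [-0.6, 0.2, -0.1]
opening: 0.704
ee_pos: [0.4466, -0.0418, 0.4494]
ft_force: [-0.1, 0.6, -0.2]
ee_pos: [0.3723, -0.0545, 0.4241]
ft_force: [-0.7, 0.6, -0.1]
[296.3117 166.0909] [21 18 10 15 77] [288.6481 208.9769] [  2  20  14  19 216]
grip rack [-0.0609  0.0033  0.2062] [ 0.0535 -0.2829  0.2637  0.0898]
```

```bash
python3 - <<'E'
from h import *
for n,bx in(("top",{"pot":(318,198,362,246),"mug":(196,220,240,260),"tray":(277,161,300,200)}),("side",{"pot":(318,195,362,238),"mug":(338,298,382,350)})):
    a=cv2.imread(f"pics/{n}0.png").astype(int);b=cv2.imread(f"pics/{n[0].replace('t','f')if n=='top' else 'f'}{n[0]}.png").astype(int)
    for k,(x0,y0,x1,y1) in bx.items(): d=abs(a-b)[y0:y1,x0:x1].max(2);print(n,k,(d>40).sum(),d.size)
ctrl.finish_job()
E
```

```text
top pot 234 2112
top mug 0 1760
top tray 317 897
side pot 13 1892
side mug 0 2288
the job is handed in; nothing more can be done
```

The caddy hangs on the upper bar under the shelf, within about 1 mm of the tray's measured centre, and it is released with the job handed in at roughly 13 s. The mug shows no change; the pot was never approached, but I didn't follow up changed pixels around it in the last top view.

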